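Close the sample tray and start the strip reader

TASK

The sample tray of the white strip reader has been left sticking out: push it fully home with your fingertips, then press the green key on the reader's deck gently all the way down, let it spring back and take your hand away. Leave the red, yellow and white keys alone, do not press the green key before the tray is home, and leave everything else on the bench where it stands; nothing is to be picked up.

Things in the scene. Friction and masses are not known exactly. Their poses are not given: they have to be found in the camera images.
- reader: White strip reader, fixed, 190 (x) by 300 (y) mm, 75 mm high in front; its rear 75 mm rises to 115 mm. Origin: centre of its underside, on the bench. Its -x side is the front with the tray, roughly facing the robot; +y runs to the left seen from the robot, z up. Four keys in a row along y on the front deck (75 mm high), 35 mm in front of the origin, 55 mm apart, order varies.
- tray (a joint): How far the sample tray sticks out (m): 0 is fully home, at a firm stop; at most 0.065. It slides straight along the reader's x, going home towards +x; friction about 2 N plus 8 N per m/s, and it stays where it is left.
- tray_front (a point): Centre of the outer front face of the tray's blue upright panel, 30 mm above the bench; moves with the tray. Panel 100 mm wide (reader's y), 12 mm thick, from 7 to 53 mm above the bench, facing the reader's -x. When home, this point lies 107 mm in front of the reader's origin and 60 mm to its -y side. Behind it a grey floor 84 mm wide, 21 mm above the bench.
- key_green (a joint): Travel of the green key (m): 0 is up, 0.006 fully down. Springs back by itself; about 1.2 N starts it and 4 N takes it fully down, against a firm stop.
- key_green_top (a point): Centre of the top face of the green key when it is up (it moves with the key): a round key 26 mm across in a black collar 44 mm across, pressed straight down. The top is 90 mm above the bench, the collar's 80 mm. This is the key to press.
- key_red_top (a point): Centre of the top face of the red key when it is up (it moves with the key): a round key 26 mm across in a black collar 44 mm across, pressed straight down. The top is 90 mm above the bench, the collar's 80 mm. Not to be pressed.
- key_red (a joint): Travel of the red key (m), built as the green one; it must stay up (0).
- key_yellow_top (a point): Centre of the top face of the yellow key when it is up (it moves with the key): a round key 26 mm across in a black collar 44 mm across, pressed straight down. The top is 90 mm above the bench, the collar's 80 mm. Not to be pressed.
- key_yellow (a joint): Travel of the yellow key (m), built as the green one; it must stay up (0).
- key_white_top (a point): Centre of the top face of the white key when it is up (it moves with the key): a round key 26 mm across in a black collar 44 mm across, pressed straight down. The top is 90 mm above the bench, the collar's 80 mm. Not to be pressed.
- key_white (a joint): Travel of the white key (m), built as the green one; it must stay up (0).
- timer: Loose blue bench timer, a flat puck 64 mm across and 22 mm high, lying near the tray's left. Origin at the centre of its underside. Leave it alone.
- jar: Loose small amber jar with black lid, 42 mm across, 58 mm high, standing to the right of the tray. Origin at the centre of its underside. Leave it alone.
- reagent: Loose amber bottle with white cap, 60 mm across, 135 mm high, to the left of the reader. Origin at the centre of its underside. Leave it alone.
- rack: Loose white rack of capped sample tubes, 180 (its x) by 68 mm, 100 mm high over the caps, to the right of the reader. Origin at the centre of its underside. Leave it alone.
- mouse: Loose grey computer mouse, 95 (its x) by 58 mm, 32 mm high. Origin at the centre of its underside. Leave it alone.
- scanner: Loose hand scanner lying flat, grey handle towards its -x and black head, 178 (its x) by 65 mm, 36 mm high. Origin on its underside, 90 mm from the handle's end. Leave it alone.

How it is judged:
On the way, in this order (a step that is already met when the one before it is completed fails the run):
1. the tray is pushed fully home (value of joint tray below 0.003 m), for 0.2 s.
2. the green key is pressed down, the tray being home (value of joint key_green above 0.0045 m and value of joint tray below 0.003 m), for 0.05 s.
3. the green key has come back up (value of joint key_green below 0.001 m), for 0.2 s.
At the end, for the whole second after the job is handed in: The tray is home to within 3 mm, all four keys are up (within 1 mm), and the timer, jar, bottle, rack, mouse and scanner stand still and upright within 20 mm of where they started (value of joint tray below 0.003 m and value of joint each of key_green, key_red, key_yellow, key_white below 0.001 m and distance of each of timer, jar, reagent, rack, mouse, scanner from where it was at the start of the episode below 0.02 m and angle between each of timer, jar, reagent, rack, mouse, scanner's own z axis and vertical below 0.2 rad and linear speed of each of timer, jar, reagent, rack, mouse, scanner below 0.02 m/s); the robot touches nothing.
It fails at once if the green key is pressed (more than 3 mm) while the tray is more than 6 mm out (value of joint key_green above 0.003 m and value of joint tray above 0.006 m).
It fails at once if the red, yellow or white key is pressed by more than 2 mm (value of joint any of key_red, key_yellow, key_white above 0.002 m).
It fails at once if the green key is hit with more than 30 N (contact force between anything else and key_green above 30 N).
It fails at once if a loose thing on the bench is pushed, lifted or carried by more than 20 mm (distance of any of timer, jar, reagent, rack, mouse, scanner from where it was at the start of the episode above 0.02 m).
It fails at once if a loose thing is knocked over (angle between any of timer, jar, reagent, rack, mouse, scanner's own z axis and vertical above 0.5 rad).
It also fails if it takes over 45 s, if anything falls off the work surface, if the arm or the gripper's body presses on something with over 40 N, if the wrist force passes 120 N, or if a joint passes its speed limit or range.

ROBOT

A 6-joint arm with a two-finger parallel gripper is mounted at the origin on the work surface. World frame = base frame: x ahead of the robot, y to its left, z up, the work surface at z = 0. Lengths are in m, angles in rad, forces in N, time in s.
With the tool pointing down it reaches from about 0.35 to 0.975 m from the base axis. Payload 4.9 kg.
Tool frame: the origin (TCP) lies midway between the tips of the shut fingers; the grasp point (between the pads) lies 19 mm behind it; z points along the fingers, y is the direction in which the jaws open and shut (so a half turn about z gives the same grasp; the last joint's range is limited). The gripper opens to 85 mm and grips with 20 to 120 N. Pads are 22 mm wide; open, the fingers measure 114 mm over their backs; the gripper's body (76 mm by 85 mm) begins 54 mm behind the grasp point. The pads swing forward as they close: fully open they stand 13 mm farther back than shut.
Start: joints at [1.185, 0.053, 1.613, -0, 1.476, -0.119], TCP at [0.165, 0.603, 0.231] pointing down, gripper open.
Joint ranges: [-3.01, 3.01], [-1.01, 2.22], [0.06, 2.58], [-1.02, 4.17], [0.09, 2.62], [-3.14, 3.14]. Speed limits (rad/s): [2.57, 2.57, 3.14, 3.14, 3.14, 3.14].

INTERFACE

Orientations are given as a unit quaternion [w, x, y, z].
In Python, from plant import state, grab_frame, camera_params, job_done, boxes_of gives the robot as it stands.
- The arm moves only by the tool step_arm, never from a script. Its argument "steps" is a list of rows, each a list of 4 numbers: the shift along the tool's x, y, z in mm, then the turn about the tool's z in degrees. A call has 1 to 8 rows; each row shifts and turns the pose as measured when the row begins, along the tool's axes as they then stand; what a row does not reach is not made up. A row lasts 1/10 s, in which the tool goes at most 50 mm and 8.59 degrees, less where a joint would pass 70% of its speed; a pose out of reach is approached as far as the arm can. A call is refused whole if a number of a shift passes 50 or a number of a turn 8.59, either way. A call with a gripper value outside its range is refused whole. "claw" is the opening in per cent of the stroke, from 0 (shut) to 100 (fully open), set as the call begins (left out, the last holds). The fingers move at their own pace and stop on an object; the grip force is fixed at half the most. Time passes only in rows, so rows that do not move let the fingers close. It gives the time, the measured TCP pose, the force and the opening at its end, in the units of the state.
- state(): the state, without advancing time (a new reading comes with each control period).
- grab_frame(name): name is "side" or "top"; returns (picture, depth): 400x640x3 uint8, red, green, blue; 400x640 float32, m along the optical axis (not along the pixel's ray), 0 where there is no reading.
- camera_params(name): a dict with "mtx" (3x3 intrinsics, pixels), "extrinsics" (4x4, takes a point from camera to world coordinates). Camera axes: x right, y down, z forward; pixel columns grow to the right and rows downward; lengths in m; the calibration is good to about 2 mm. A picture is of the moment at which its call begins. camera_params takes no time and is no camera call.
- job_done(): hands the job in, once; it reports no verdict.
Trained networks look in the newest picture that a camera, given by its name, has taken for a name from the list of things; names that differ only in an ending like _2 or _b are one class to them, and where a whole thing is asked for, a point or a joint stands for the part that bears it (a point fixed in the world has none). Each returns a list of dicts, best first, with "p" (0 to 1); they miss things now and then, are a little off and sometimes report something else, mostly with a low value. They report only what shows in the picture. A call takes as long as a camera call.
- boxes_of(camera, label): "box" ([left, top, width, height] in pixels, round what is visible of it).
The state is a dict: "time": time; "joint_pos": joint angles; "joint_vel": joint speeds; "joint_efforts": joint torques, N m; "tool_pos": TCP position; "tool_rot": TCP orientation; "contact_force": force on the tool from outside, world axes, zero at the start; "ft_torque": the same for the moment, N m; "gripper_width": opening from 0.0 (shut) to 1.0 (fully open).
Only numpy, scipy, OpenCV 4.12 (cv2) and the standard library are available. Lean on these libraries where they do the work, as an engineer would, in place of code of your own. Each camera call takes 0.05 s, during which the arm holds its last target. There are 200 camera calls.

## Working session

There is one attempt and no reset: what is moved stays moved. The work goes in short steps, Python scripts to look and compute and a tool call to move; the robot and the scene stay as the last step left them, time stands still between calls to the robot, and variables do not carry over. Pictures are saved under pics/ and viewed, about 8 in all and at most 12, crops included, and the job is handed in when it is done.

Besides the shell and the picture viewer there is one more tool, called after "Emit:" as name([rows], argument=value, ...), one row to a line, values as JSON. step_arm: Moves the arm, as the interface text tells. Its arguments: {"type":"object","properties":{"steps":{"type":"array"},"claw":{"type":"number"}},"required":["steps"]}

```bash
mkdir -p pics; cat > h.py <<'E'
import numpy as np,cv2
from plant import *
def cloud(n,d):
    c=camera_params(n);K=np.array(c["mtx"]);T=np.array(c["extrinsics"])
    v,u=np.mgrid[:400,:640]
    P=np.stack([(u-K[0,2])/K[0,0]*d,(v-K[1,2])/K[1,1]*d,d],-1)
    return P@T[:3,:3].T+T[:3,3]
E
python3 - <<'E'
from h import *
for n in("side","top"):
    im,d=grab_frame(n);cv2.imwrite(f"pics/{n}0.png",im[...,::-1]);P=cloud(n,d);np.savez(f"{n}0.npz",im=im,d=d,P=P)
    for l in("reader","tray_front","key_green_top","key_red_top","key_yellow_top","key_white_top","timer","jar"):
        for b in boxes_of(n,l)[:2]:
            x,y,w,h=b["box"];u,v=int(x+w/2),int(y+h/2)
            print(n,l,round(b["p"],2),np.round(b["box"]),P[min(v,399),min(u,639)].round(3),d[min(v,399),min(u,639)])
s=state();print(s["time"],s["tool_pos"],s["tool_rot"],s["contact_force"],s["gripper_width"])
E
```

```text
side reader 0.67 [224. 130. 156. 136.] [0.64  0.025 0.081] 0.81799483
side tray_front 0.67 [347. 190.  31.  38.] [ 0.545 -0.062  0.053] 0.8358875
side key_green_top 0.46 [288. 202.  12.  15.] [0.621 0.068 0.089] 0.7793248
side key_red_top 0.68 [182. 224.  40.  65.] [0.649 0.264 0.087] 0.6876768
side key_red_top 0.46 [316. 177.  11.   8.] [ 0.643 -0.036  0.089] 0.8474403
side key_yellow_top 0.6 [302. 190.  13.  10.] [0.633 0.014 0.088] 0.8157451
side key_white_top 0.65 [329. 164.  13.   6.] [ 0.654 -0.094  0.091] 0.8835754
side timer 0.69 [330. 258.  32.  28.] [0.476 0.069 0.021] 0.74981165
side jar 0.8 [391. 163.  16.  32.] [ 0.558 -0.217  0.044] 0.9331757
top reader 0.65 [263. 111. 135. 107.] [ 0.679 -0.008  0.071] 1.2910955
top tray_front 0.63 [345. 198.  40.  21.] [ 0.569 -0.096  0.022] 1.3254128
top key_green_top 0.39 [296. 181.  11.  10.] [0.623 0.065 0.088] 1.2693824
top key_red_top 0.44 [340. 173.   9.   8.] [ 0.645 -0.045  0.089] 1.2686411
top key_yellow_top 0.47 [318. 174.   9.  10.] [0.641 0.013 0.092] 1.2664516
top key_white_top 0.52 [361. 165.  13.  12.] [ 0.658 -0.099  0.094] 1.2637202
top timer 0.67 [294. 232.  22.  23.] [0.48  0.062 0.025] 1.3157413
top timer 0.67 [447. 153.  27.  70.] [ 0.615 -0.343  0.026] 1.3202857
top jar 0.79 [411. 200.  18.  16.] [ 0.566 -0.229  0.06 ] 1.2840991
0.9 [0.16478407 0.60289267 0.23135734] [2.38085403e-05 1.33016325e-01 9.91113845e-01 5.39900325e-05] [ 0.38601154 -0.05575194  0.16486803] 1.0005663853005542
```

View pics/top0.png

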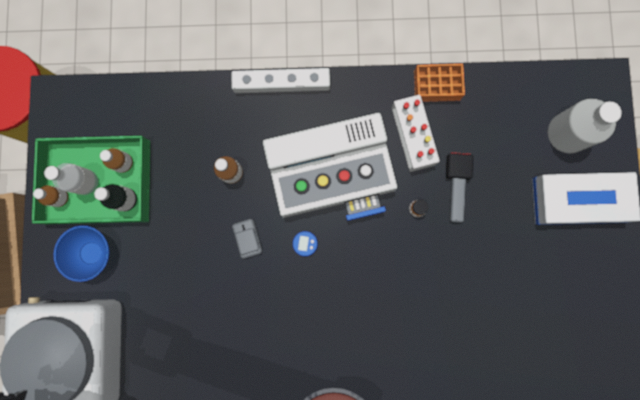

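View pics/side0.png

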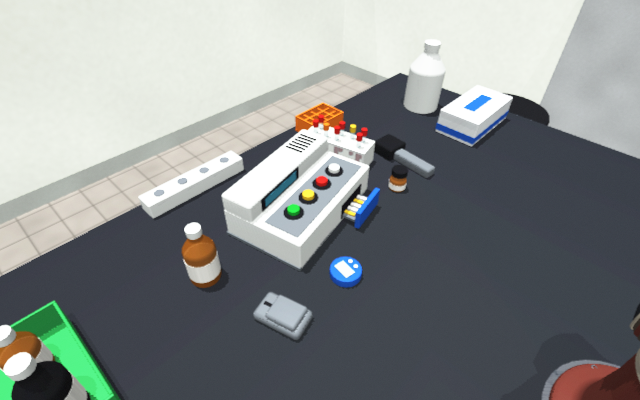

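The top view shows the keys green (301,186), yellow, red and white, and the tray panel out at (365,213). The timer is at (305,243) and the jar at (418,208). The detector's second "red" in the side view is really the bottle. Next I'll refine the positions by colour.

```bash
python3 - <<'E'
from h import *
for n in("side","top"):
    z=np.load(n+"0.npz");im=z["im"];P=z["P"];h=cv2.cvtColor(im,cv2.COLOR_RGB2HSV);H,S,V=[h[...,i].astype(int) for i in range(3)]
    reg=(abs(P[...,0]-.64)<.05)&(abs(P[...,1])<.15)&(P[...,2]>.083)&(P[...,2]<.098)
    c={}
    for k,m in dict(g=(H>45)&(H<80)&(S>120),y=(H>20)&(H<35)&(S>120),r=((H<8)|(H>172))&(S>120),w=(S<40)&(V>130)&(P[...,1]<-.06)).items():
        q=P[m&reg]; c[k]=q.mean(0); print(n,k,len(q),q.mean(0).round(4),(q.max(0)+q.min(0))[:2]/2)
    v=c["g"]-c["w"];print("yaw",np.arctan2(-v[0],v[1]),np.linalg.norm(v))
    m=(H>100)&(H<125)&(S>130)&(abs(P[...,1]+.09)<.09)&(P[...,0]>.48)&(P[...,0]<.65)&(P[...,2]>.0)&(P[...,2]<.06)
    yaw=np.arctan2(-v[0],v[1]);R=np.array([[np.cos(yaw),np.sin(yaw)],[-np.sin(yaw),np.cos(yaw)]])
    mid=(c["g"]+c["y"]+c["r"]+c["w"])[:2]/4
    q=P[m];l=(q[:,:2]-mid)@R.T
    print("mid",mid,"panel n",len(q),"local x pct",np.percentile(l[:,0],[2,10,50,90,98]).round(4),"y",np.percentile(l[:,1],[1,99]).round(4),"z",np.percentile(q[:,2],[2,98]))
    hi=q[:,2]>.045; print("top edge local",np.percentile(l[hi,0],[5,50,95]))
    for nm,(a,b) in dict(timer=(.478,.066),jar=(.562,-.223)).items():
        mm=(np.hypot(P[...,0]-a,P[...,1]-b)<.05)&(P[...,2]>.012)&(P[...,2]<.07);l=(P[mm][:,:2]-mid)@R.T;print(nm,"world",P[mm].min(0).round(3),P[mm].max(0).round(3),"local",l.min(0).round(3),l.max(0).round(3))
E
```

```text
side g 107 [0.6209 0.0675 0.0885] [0.62242122 0.06605145]
side y 96 [0.6323 0.0136 0.0884] [0.63426885 0.01239843]
side r 87 [ 0.6436 -0.0393  0.0886] [ 0.64487499 -0.04088946]
side w 74 [ 0.6554 -0.0934  0.0887] [ 0.65638731 -0.094766  ]
yaw 0.21085042337410156 0.164522759216559
mid [ 0.63803977 -0.01289617] panel n 446 local x pct [-0.1062 -0.1058 -0.1048 -0.0964 -0.0943] y [-0.1096 -0.0117] z [0.0098897  0.05385468]
top edge local [-0.10569754 -0.10148035 -0.09506373]
timer world [0.449 0.033 0.012] [0.512 0.095 0.024] local [-0.17   0.077] [-0.107  0.139]
jar world [ 0.544 -0.252  0.012] [ 0.585 -0.21   0.061] local [-0.138 -0.22 ] [-0.097 -0.177]
top g 74 [0.6243 0.0652 0.091 ] [0.62428206 0.06551061]
top y 29 [0.6364 0.0106 0.0901] [0.63545127 0.01157467]
top r 82 [ 0.6475 -0.0429  0.0907] [ 0.64770837 -0.04234207]
top w 109 [ 0.6573 -0.0975  0.0892] [ 0.64911241 -0.10416054]
yaw 0.20023953089211405 0.16603617486521033
mid [ 0.64140496 -0.01611162] panel n 196 local x pct [-0.106  -0.1057 -0.1019 -0.097  -0.0952] y [-0.1105 -0.0114] z [0.0014716  0.05869673]
top edge local [-0.10551363 -0.10102132 -0.09627844]
timer world [0.452 0.031 0.013] [0.514 0.093 0.031] local [-0.171  0.076] [-0.108  0.14 ]
jar world [ 0.547 -0.253  0.012] [ 0.587 -0.213  0.067] local [-0.136 -0.218] [-0.095 -0.177]
```

Emit:
step_arm([
  [-38,-31,0,0],
  [-38,-31,0,0],
  [-38,-31,0,0],
  [-38,-31,0,0],
  [-38,-31,0,0],
  [-38,-31,0,0],
  [-38,-31,0,0],
  [-38,-31,0,0],
], claw=0)

```text
time: 1.7
tool_pos: [0.396, 0.2803, 0.2315]
tool_rot: [0.001, 0.127, 0.992, 0.002]
contact_force: [0.7, 0.2, 0.2]
gripper_width: -0.0
```

Emit:
step_arm([
  [0,0,0,-7],
  [0,0,0,-7],
  [0,0,0,-7],
  [0,0,0,-6.1],
  [0,0,0,0],
])

```text
time: 2.2
tool_pos: [0.4007, 0.2733, 0.2325]
tool_rot: [0.003, -0.111, 0.994, 0.001]
contact_force: [-0.8, -0.6, -0.4]
gripper_width: 0.002
```

```bash
cat >> h.py <<'E'
from scipy.spatial.transform import Rotation as Ro
MID=np.array([.6397,-.0145]);YAW=.2055
EX=np.array([np.cos(YAW),np.sin(YAW)]);EY=np.array([-np.sin(YAW),np.cos(YAW)])
def to(lx,ly,z):
    s=state();q=s["tool_rot"];R=Ro.from_quat([q[1],q[2],q[3],q[0]]).as_matrix()
    p=np.array(s["tool_pos"]);l=p[:2]-MID
    t=np.r_[MID+lx*EX+ly*EY,z]
    print("t",s["time"],"local",(l@EX).round(4),(l@EY).round(4),"z",p[2].round(4),"F",np.round(s["contact_force"],1),"g",round(s["gripper_width"],2))
    print("tool delta mm",((t-p)@R*1000).round(1),"turn",round(((np.degrees(np.arctan2(R[1,0],R[0,0])-YAW)-180+180)%360)-180,2), "toolz",R[:,2].round(3))
E
python3 -c "
from h import *
to(-.16,-.06,.2)"
```

```text
t 2.2 local -0.1753 0.3305 z 0.2325 F [-0.8 -0.6 -0.4] g 0.0
tool delta mm [  -8.4 -390.7   32.1] turn 0.98 toolz [ 0.006  0.003 -1.   ]
```

Emit:
step_arm([
  [0,-49,0,0.5],
  [-1,-49,0,0.5],
  [-1,-49,0,0],
  [-1,-49,0,0],
  [-1,-49,0,0],
  [-1,-49,0,0],
  [-1,-49,0,0],
  [-1,-48,0,0],
])

```text
time: 3.0
tool_pos: [0.4886, -0.1132, 0.234]
tool_rot: [0.007, -0.1, 0.995, 0.001]
contact_force: [1.3, 0.5, 0.3]
gripper_width: -0.0
```

```bash
python3 -c "
from h import *
to(-.16,-.06,.028)"
```

```text
t 3.0 local -0.1681 -0.0658 z 0.234 F [1.3 0.5 0.3] g -0.0
tool delta mm [ -5.2   5.6 206.1] turn -0.34 toolz [ 0.014  0.004 -1.   ]
```

Emit:
step_arm([
  [-2,3,40,0],
  [-2,2,40,0],
  [-1,1,40,0],
  [0,0,40,0],
  [0,0,30,0],
  [0,0,10,0],
  [0,0,0,0],
])

```text
time: 3.7
tool_pos: [0.4996, -0.1149, 0.032]
tool_rot: [0.011, -0.085, 0.996, -0.001]
contact_force: [-0.3, -0.2, 1.0]
gripper_width: -0.004
```

```bash
python3 -c "
from h import *
to(-.117,-.06,.028)
for n in('side',):
    im,d=grab_frame(n);cv2.imwrite('pics/side1.png',cv2.resize(im[120:320,220:460,::-1],None,fx=3,fy=3))"
```

```text
t 3.7 local -0.1577 -0.0697 z 0.032 F [-0.3 -0.2  1. ] g -0.0
tool delta mm [-40.2  11.1   4.8] turn -1.98 toolz [ 0.022 -0.001 -1.   ]
```

View pics/side1.png

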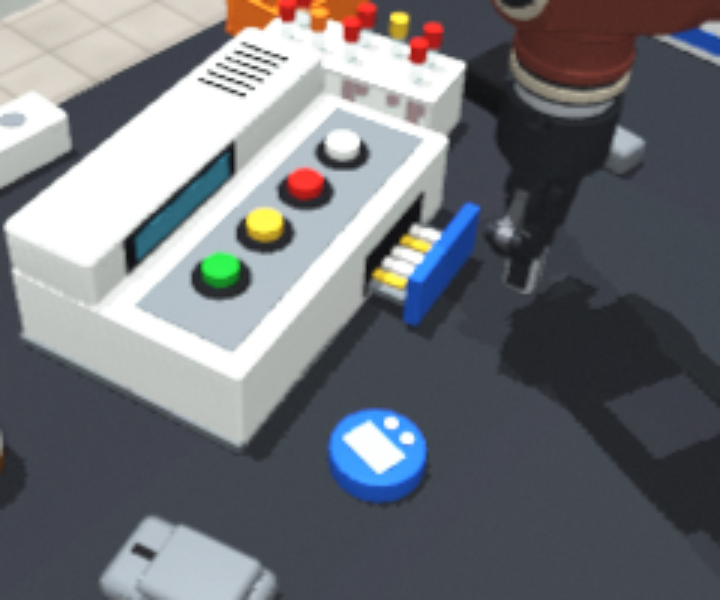

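The fingertips (crop 525,280) stand in front of the blue panel (440,265) with nothing in the way. I'll centre and push.

Emit:
step_arm([
  [-10,6,2,-2],
  [-15,5,2,0],
  [-10,0,0,0],
  [-10,0,0,0],
  [-10,0,0,0],
  [-8,0,0,0],
])

```text
time: 4.35
tool_pos: [0.5676, -0.0907, 0.0362]
tool_rot: [0.014, -0.104, 0.994, -0.004]
contact_force: [-2.6, -2.1, -0.9]
gripper_width: -0.0
```

```bash
python3 -c "
from h import *
to(-.083,-.06,.028)"
```

```text
t 4.35 local -0.0861 -0.0598 z 0.0362 F [-2.6 -2.1 -0.9] g -0.0
tool delta mm [-2.9 -0.1  8.3] turn 0.23 toolz [ 0.029 -0.006 -1.   ]
```

Emit:
step_arm([
  [-3,0,2,0],
  [-3,0,1,0],
  [-2,0,0,0],
])

```text
time: 4.65
tool_pos: [0.5742, -0.0895, 0.034]
tool_rot: [0.009, -0.105, 0.994, -0.004]
contact_force: [-14.3, -3.4, 10.5]
gripper_width: 0.002
```

```bash
python3 -c "
from h import *
to(-.083,-.06,.028)"
```

```text
t 4.65 local -0.0794 -0.06 z 0.034 F [-14.3  -3.4  10.5] g 0.0
tool delta mm [3.7 0.1 5.9] turn 0.3 toolz [ 0.02  -0.007 -1.   ]
```

Emit:
step_arm([
  [-2,0,0,0],
  [-1,0,0,0],
  [0,0,0,0],
])

```text
time: 4.95
tool_pos: [0.574, -0.0896, 0.0342]
tool_rot: [0.005, -0.105, 0.994, -0.004]
contact_force: [-0.3, 0.0, -0.1]
gripper_width: -0.004
```

Emit:
step_arm([
  [15,0,0,0],
  [25,0,0,0],
  [10,0,-30,0],
  [0,0,-40,0],
  [0,0,-40,0],
  [0,0,0,0],
])

```text
time: 5.55
tool_pos: [0.5251, -0.0996, 0.1476]
tool_rot: [0.01, -0.104, 0.995, -0.004]
contact_force: [1.3, -0.3, 0.1]
gripper_width: 0.001
```

```bash
python3 - <<'E'
from h import *
to(0,.0825,.16)
for n in("side","top"):
    im,d=grab_frame(n);P=cloud(n,d);h=cv2.cvtColor(im,cv2.COLOR_RGB2HSV);H,S=h[...,0].astype(int),h[...,1]
    mid=dict(side=[.63804,-.0129],top=[.6414,-.0161])[n]
    m=(H>100)&(H<125)&(S>130)&(abs(P[...,1]+.09)<.09)&(P[...,0]>.48)&(P[...,0]<.65)&(P[...,2]>0)&(P[...,2]<.06)
    q=P[m][:,:2]-mid;print(n,len(q),np.percentile(q@EX,[2,10,50,90]).round(4),np.percentile(q@EY,[2,98]).round(3))
    if n=="side":cv2.imwrite('pics/side2.png',cv2.resize(im[120:320,220:460,::-1],None,fx=3,fy=3))
E
```

```text
t 5.55 local -0.1296 -0.0599 z 0.1476 F [ 1.3 -0.3  0.1] g 0.0
tool delta mm [-130.2  142.   -11.3] turn 0.16 toolz [ 0.021 -0.006 -1.   ]
side 455 [-0.0705 -0.0702 -0.0691 -0.0605] [-0.107 -0.013]
top 24 [-0.0708 -0.0706 -0.0662 -0.0629] [-0.107 -0.011]
```

View pics/side2.png

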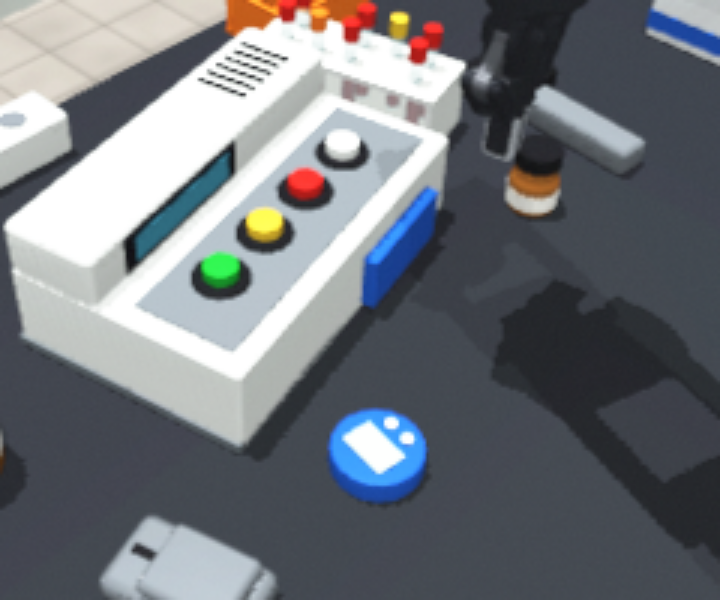

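The tray is home: the panel (crop 400,248) is flush and the depth cameras put its front where it should be. Now to a point above the green key.

Emit:
step_arm([
  [-32,35,0,0],
  [-32,35,0,0],
  [-32,35,0,0],
  [-30,33,0,0],
  [-4,4,0,0],
  [0,0,0,0],
])

```text
time: 6.25
tool_pos: [0.6205, 0.0725, 0.1318]
tool_rot: [0.001, -0.101, 0.995, -0.001]
contact_force: [1.3, -0.6, -0.5]
gripper_width: 0.0
```

```bash
python3 -c "
from h import *
to(0,.0825,.1)"
```

```text
t 6.25 local -0.001 0.0891 z 0.1318 F [ 1.3 -0.6 -0.5] g 0.0
tool delta mm [-1.  -6.5 31.9] turn -0.13 toolz [ 0.003 -0.002 -1.   ]
```

Emit:
step_arm([
  [-1,-6,0,0],
  [0,0,10,0],
  [0,0,10,0],
  [0,0,5,0],
  [0,0,0,0],
])

```text
time: 6.75
tool_pos: [0.6195, 0.0621, 0.1008]
tool_rot: [-0.002, -0.099, 0.995, -0.001]
contact_force: [0.4, 0.5, 0.4]
gripper_width: -0.003
```

```bash
python3 -c "
from h import *
to(0,.0825,.09)
im,d=grab_frame('side');cv2.imwrite('pics/side3.png',cv2.resize(im[130:270,220:400,::-1],None,fx=4,fy=4))"
```

```text
t 6.75 local -0.0042 0.0791 z 0.1008 F [0.4 0.5 0.4] g -0.0
tool delta mm [-4.2  3.4 10.8] turn -0.42 toolz [-0.003 -0.002 -1.   ]
```

View pics/side3.png

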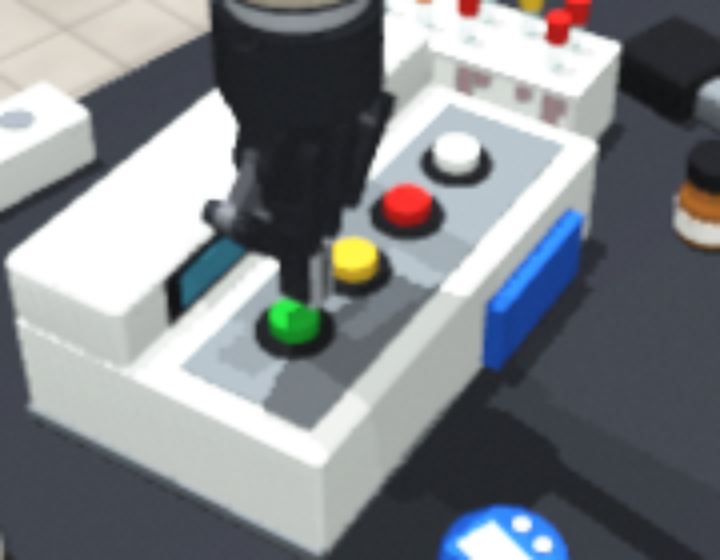

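The fingertips (crop 305,295) hang just above the green key (293,320), well clear of yellow. I'll centre and press in small steps.

Emit:
step_arm([
  [-4,4,0,0],
  [0,0,4,0],
  [0,0,3,0],
  [0,0,2,0],
])

```text
time: 7.2
tool_pos: [0.6241, 0.0671, 0.0933]
tool_rot: [0.0, -0.099, 0.995, -0.001]
contact_force: [0.0, -0.0, 1.1]
gripper_width: 0.001
```

```bash
python3 -c "
from h import *
to(0,.0825,.084)"
```

```text
t 7.2 local 0.0014 0.0831 z 0.0933 F [ 0.  -0.   1.1] g 0.0
tool delta mm [ 1.4 -0.6  9.3] turn -0.43 toolz [ 0.    -0.002 -1.   ]
```

Emit:
step_arm([
  [0,0,2,0],
  [0,0,2,0],
])

```text
time: 7.4
tool_pos: [0.6243, 0.0672, 0.0892]
tool_rot: [0.0, -0.099, 0.995, -0.001]
contact_force: [-0.3, -0.5, 1.1]
gripper_width: -0.001
```

Emit:
step_arm([
  [0,0,2,0],
  [0,0,2,0],
])

```text
time: 7.6
tool_pos: [0.6243, 0.0672, 0.0856]
tool_rot: [0.0, -0.099, 0.995, -0.001]
contact_force: [-1.4, 0.8, 3.3]
gripper_width: -0.0
```

Emit:
step_arm([
  [0,0,2,0],
])

```text
time: 7.7
tool_pos: [0.6244, 0.0672, 0.0839]
tool_rot: [0.0, -0.099, 0.995, -0.001]
contact_force: [-3.5, -0.4, 11.1]
gripper_width: 0.002
```

At the stop (11 N). I'll hold briefly, then go up and away.

Emit:
step_arm([
  [0,0,0,0],
])

```text
time: 7.8
tool_pos: [0.6243, 0.0673, 0.0844]
tool_rot: [-0.0, -0.099, 0.995, -0.001]
contact_force: [-1.3, -0.1, 3.7]
gripper_width: -0.0
```

Emit:
step_arm([
  [0,0,-5,0],
  [0,0,-10,0],
  [0,0,-30,0],
  [0,0,-40,0],
  [0,0,-40,0],
  [40,0,-10,0],
  [40,0,0,0],
  [0,0,0,0],
])

```text
time: 8.6
tool_pos: [0.5439, 0.0513, 0.226]
tool_rot: [0.0, -0.099, 0.995, -0.001]
contact_force: [0.2, -0.4, -0.4]
gripper_width: 0.003
```

Emit:
step_arm([
  [40,0,0,0],
  [30,0,0,0],
  [0,0,0,0],
  [0,0,0,0],
])

```text
time: 9.0
tool_pos: [0.4743, 0.0371, 0.2259]
tool_rot: [0.001, -0.099, 0.995, -0.001]
contact_force: [1.0, 0.2, -0.1]
gripper_width: 0.001
```

```bash
python3 - <<'E'
from h import *
to(0,.0825,.2)
L=("tray_front","key_green_top","timer","jar","reagent","rack","mouse","scanner")
for n in("side","top"):
    im,d=grab_frame(n);P=cloud(n,d);z=np.load(n+"0.npz");P0=z["P"]
    for l in L: print(n,l,[(round(b["p"],2),[round(x) for x in b["box"]]) for b in boxes_of(n,l)[:1]])
    mid=dict(side=[.63804,-.0129],top=[.6414,-.0161])[n]
    h=cv2.cvtColor(im,cv2.COLOR_RGB2HSV);H,S=h[...,0].astype(int),h[...,1]
    m=(H>100)&(H<125)&(S>130)&(abs(P[...,1]+.09)<.09)&(P[...,0]>.48)&(P[...,0]<.65)&(P[...,2]>0)&(P[...,2]<.06)
    print("tray",m.sum(),np.percentile((P[m][:,:2]-mid)@EX,[2,10,50]).round(4))
    reg=(abs(P[...,0]-.623)<.02)&(abs(P[...,1]-.066)<.02)&(P[...,2]>.07)&(H>45)&(H<80)&(S>120);print("green z",np.median(P[reg][:,2]),reg.sum())
    if n=="side":cv2.imwrite('pics/side4.png',im[...,::-1])
E
```

```text
t 9.0 local -0.1514 0.0842 z 0.2259 F [ 1.   0.2 -0.1] g 0.0
tool delta mm [-151.4   -0.6   26.3] turn -0.41 toolz [ 0.003 -0.002 -1.   ]
side tray_front [(0.81, [343, 184, 22, 40])]
side key_green_top [(0.41, [286, 204, 15, 13])]
side timer [(0.8, [330, 256, 35, 31])]
side jar [(0.78, [390, 162, 16, 30])]
side reagent [(0.87, [183, 225, 41, 67])]
side rack [(0.95, [312, 116, 47, 38])]
side mouse [(0.95, [257, 294, 57, 46])]
side scanner [(0.6, [385, 138, 51, 40])]
tray 458 [-0.0706 -0.0702 -0.069 ]
green z 0.08866116913253386 127
top tray_front [(0.76, [343, 194, 38, 13])]
top key_green_top [(0.46, [296, 179, 8, 10])]
top timer [(0.68, [341, 193, 44, 16])]
top jar [(0.79, [410, 200, 17, 16])]
top reagent [(0.55, [217, 154, 24, 27])]
top rack [(0.89, [392, 96, 46, 75])]
top mouse [(0.94, [232, 217, 31, 42])]
top scanner [(0.66, [448, 153, 28, 70])]
tray 186 [-0.0707 -0.0704 -0.0674]
green z 0.09116453124536328 78
```

View pics/side4.png

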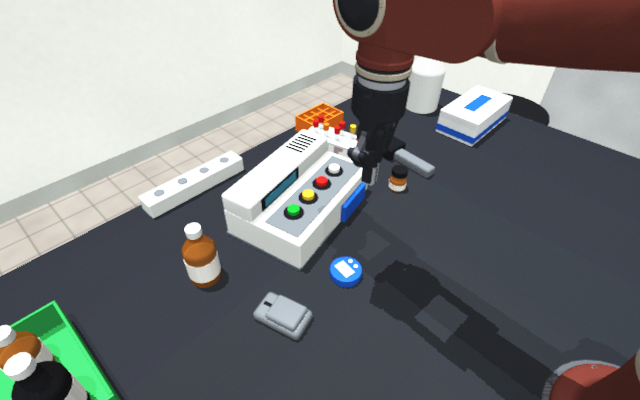

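The tray is flush at (353,201), the green key is up at (293,211), everything else stands where it was, and the arm is clear in the air. I'm handing in.

```bash
python3 -c "
from plant import *
print(job_done())"
```

```text
the job is handed in; nothing more can be done
None
```

I pushed the tray home with the shut fingertips until it met the stop at about 14 N. I then pressed the green key to its stop (tip at z = 84 mm, 11 N), let it spring back, pulled the hand clear and handed the job in at about 10 s.

**Tray:** Both cameras put its front at about −70.6 mm from the key row, where home is −72 mm. It started about 34 mm out. The 1.4 mm difference is within the camera calibration (about 2 mm).

**Green key:** Its top read 89 mm in the side camera and 91 mm in the top one, matching the readings before the press, so it is up.

**Other keys and loose things:** The red, yellow and white keys look up in the last side picture; I did not measure them again. The detector boxes and the last picture show the loose things where they started. One disagreement: the top camera's timer detection in the last check landed on the tray panel, because the arm was over the timer. The side camera saw the timer in place.

No check failed, and `job_done()` gave no verdict.

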